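Hold the die crib's gate open

ROBOT

A 6-joint arm with a two-finger parallel gripper is mounted at the origin on a cart in front of the work surface, level with it; the furniture and walls round the work are solid. World frame = base frame: x ahead of the robot, y to its left, z up, the work surface at z = 0. Lengths are in m, angles in degrees, forces in N, time in s.
With the tool pointing down it reaches from about 0.225 to 0.725 m from the base axis. Payload 3.1 kg.
Tool frame: the origin (TCP) lies between the finger pads, 19 mm behind the fingertips; this is the grasp point; z points along the fingers, y is the line along which they close (so a half turn about z gives the same grasp; the last joint's range is limited). The gripper opens to 85 mm and grips with 20 to 120 N. Pads are 22 mm wide; open, the fingers measure 114 mm over their backs; the gripper's body (76 mm by 85 mm) begins 54 mm behind the grasp point. The pads swing forward as they close: fully open they stand 13 mm farther back than shut.
Start: joints at [56.906, 2.75, 5.684, 92.934, 0, 82.678], TCP at [0.228, 0.473, 0.25] pointing down, gripper open.
Joint ranges: [-166.93, 166.93], [-56.73, 111.36], [-69.38, 81.34], [-121.58, 131.49], [-85.45, 84.26], [-180, 180]. Speed limits (degrees/s): [159.86, 159.86, 180, 180, 180, 180].

INTERFACE

Orientations are given as [roll, pitch, yaw] about the fixed x, y, z axes, in that order (R = Rz(yaw) Ry(pitch) Rx(roll)).
In Python, from station import * gives the robot as it stands.
- The arm moves only by the tool step_arm, never from a script. Its arguments are lists of equal length, an entry for each row: "claw": the opening, from 0 (shut) to 1 (fully open); "dp": the shift along the world's x, y, z in mm, a list of three; "twist": the turn about the world's z in degrees. In form: {"claw": [claw, ...], "dp": [[tx, ty, tz], ...], "twist": [twist, ...]}. A call has exactly 5 rows; each row shifts and turns the commanded pose from where the row before left it; what a row does not reach is not made up. A row lasts 1/8 s, in which the tool goes at most 62.5 mm and 10.7 degrees, less where a joint would pass 70% of its speed; a pose out of reach is approached as far as the arm can. A call is refused whole if a number of a shift passes 62.5 or a number of a turn 10.7, either way. A call with a gripper value outside its range is refused whole. The fingers move at their own pace and stop on an object; the grip force is fixed at half the most. Time passes only in rows, so rows that do not move let the fingers close, or fill a call up. It gives the time, the measured TCP pose, the force, the opening and the grip force at its end, in the units of the state.
- sense(): the state, without advancing time (a new reading comes with each control period).
- read_camera(name): name is "scene" or "top" or "wrist"; returns a dict with "color" (420x560x3 uint8, blue, green, red), "depth" (420x560 float32, m along the optical axis (not along the pixel's ray), 0 where there is no reading), "fx", "fy", "cx", "cy" (pixels), "R" (3x3) and "t" (3): a world point X has camera coordinates R X + t. Camera axes: x right, y down, z forward; pixel columns grow to the right and rows downward; lengths in m; the calibration is good to about 2 mm. A picture is of the moment at which its call begins.
- job_done(): hands the job in; it is judged then, once.
Trained networks look in a picture, given as the dict that the camera call returned (one of the last four; its "shot" number tells which), for a name from the list of things; names that differ only in an ending like _2 or _b are one class to them, and where a whole thing is asked for, a point or a joint stands for the part that bears it (a point fixed in the world has none). Each returns a list of dicts, best first, with "confidence" (0 to 1); they miss things now and then, are a little off and sometimes report something else, mostly with a low value. They report only what shows in the picture. A call takes as long as a camera call.
- recognise(picture, query): "uv" ([column, row] in pixels, amid what is visible of it).
- regions_of(picture, query): "mask" (420x560 bool, what is visible of it) and "uv" ([column, row] in pixels, amid what is visible of it).
The state is a dict: "t": time; "joints": joint angles; "dq": joint speeds; "effort": joint torques, N m; "tcp_pos": TCP position; "ee_rot": TCP orientation; "ft_force": force on the tool from outside, world axes, zero at the start; "torque": the same for the moment, N m; "opening": finger opening in m; "finger_force": force on a finger pad.
Only numpy, scipy, OpenCV 4.12 (cv2) and the standard library are available. Lean on these libraries where they do the work, as an engineer would, in place of code of your own. Each camera call takes 0.05 s, during which the arm holds its last target. There are 200 camera calls.

TASK

The spare badge die is shut in the small blue crib, behind a self-closing gate that two squeeze catches on the roof hold shut. Squeeze the red catch first, lever and post together between the fingers, until its hook is lifted off the gate, then the yellow one in the same way; then take the gate by its black knob, swing it out past its half-way detent until it is fully open, and finish the program still holding the gate there so that I can lift the die out. Leave the die and the other things on the worktop where they are.

Things in the scene. Friction and masses are not known exactly. Their poses are not given: they have to be found in the camera images.
- crib: Blue sheet-metal die crib, screwed to the worktop, 110 (x) x 144 (y) x 85 (z, top of the flat roof) mm, turned up to 0.3 rad either way. Origin: centre of its underside; x points from the gate (front, robot's side) to the back, y to its left. An aluminium detent housing on the left edge of the roof is 15 mm high.
- gate (a joint): Gate angle, rad: 0 shut, grows as its right end swings out towards the robot (clockwise from above), stop at 1.5 = fully open. Grey barred gate, 126 mm long, 97 mm high, on the crib's front. A spring closer (1 to 2 N at the knob) always pulls it back; a detent resists from 0.3 to 0.6 rad (some 2 N more at the knob) and is passed at 0.9.
- gate_hinge (a point): Point on the gate's vertical hinge axis (left end of the gate), fixed to the crib, 135 mm above the worktop. Before both hooks are lifted the gate has only a few hundredths of a rad of play.
- gate_knob (a point): Middle of the gate's black upright round knob, 16 mm thick, standing on top of the gate's free (right) end from 100 to 150 mm above the worktop; this point is at 135 mm, 117 mm from the hinge axis, and moves with the gate. The knob may turn between the fingers.
- red_grip (a point): Squeeze point of the catch with red roller, hook and post, 138 mm above the worktop, 53 above the roof; axes as the crib's. TCP here, fingers closing along the crib's x. The roller's centre (lever's end; 12 mm thick, 20 wide) is 29 mm in front when latched; the post's back face 17 mm behind; 52 mm over both. Keep fingertips over 25 mm above the roof, clear of the hooks.
- yellow_grip (a point): The same point of the other catch, with yellow roller, hook and post. The catches stand side by side on the roof, 46 mm apart along the crib's y; which is on the left varies.
- red_lever (a joint): Angle of the red catch's lever, rad: 0 latched, grows as the roller is squeezed backwards to the post, stop at 0.65. From 0.35 on the hook is clear above the gate. It stays where it is put (friction, about 3 N at the roller).
- yellow_lever (a joint): The same for the yellow catch's lever.
- red_post: Red flat upright thumb post of the red catch, 16 mm wide, 7 thick, top 141 mm above the worktop. It gives way forward by up to 12 mm against a spring (2 to 5 N) and returns. Origin: its pivot, 6 mm above the roof, 14 mm behind point red_grip.
- yellow_post: The same post of the yellow catch.
- spare_die: Bright metal die, round, 57 mm across and 52 mm high, standing loose in the crib behind the gate. Origin: centre of its underside.
- badge_3: Red badge with a yellow star, 56 mm across, 6 mm high, lying on the worktop. Origin: centre of its underside.
- badge_4: White badge lying on its face, 56 mm across, 9 mm high. Origin: centre of its underside.
- pin_tub: Open grey tub, 64 mm across, 47 mm high. Origin: centre of its underside.
- tape_roll: Orange roll of tape lying flat, 56 mm across, 16 mm high. Origin: centre of its underside.
- glue_stick: Glue stick with yellow and blue ends, lying, 91 mm long, 25 mm thick. Origin: centre of its underside.
- allen_key: Steel hex key lying flat, 82 mm long, 5 mm high. Origin: centre of its underside.

How it is judged:
By the outcome, as a careful person would: the job done as asked, in the order asked, and still so for the second after the job is handed in, while the arm keeps its last pose, push and grip.
It also fails if it takes over 48 s, if anything falls off the work surface, if the arm or the gripper's body presses on something with over 40 N, if the wrist force passes 120 N, or if a joint passes its speed limit or range.

## Working session

There is one attempt and no reset: what is moved stays moved. The work goes in short steps, Python scripts to look and compute and a tool call to move; the robot and the scene stay as the last step left them, time stands still between calls to the robot, and variables do not carry over. Pictures are saved under pics/ and viewed, at most 10 in all, crops included, and the job is handed in when it is done.

Besides the shell and the picture viewer there is one more tool, called by a JSON object that holds its "op" and its "data", one argument or row to a line. step_arm: Moves the arm, as the interface text tells. Its arguments: {"type":"object","properties":{"claw":{"type":"array","items":{"type":"number"}},"dp":{"type":"array","items":{"type":"array","items":{"type":"number"}}},"twist":{"type":"array","items":{"type":"number"}}},"required":["claw","dp","twist"]}

```bash
mkdir -p pics; cat > h.py <<'E'
from station import *
import numpy as np, cv2
def world(p,uv,d=None):
    u,v=uv
    if d is None:
        w=p["depth"][int(v)-2:int(v)+3,int(u)-2:int(u)+3]; d=np.median(w[w>0])
    c=np.array([(u-p["cx"])/p["fx"]*d,(v-p["cy"])/p["fy"]*d,d])
    return p["R"].T@(c-p["t"])
def cloud(p,m):
    v,u=np.nonzero(m&(p["depth"]>0)); d=p["depth"][v,u]
    c=np.stack([(u-p["cx"])/p["fx"]*d,(v-p["cy"])/p["fy"]*d,d])
    return (p["R"].T@(c-np.array(p["t"])[:,None])).T
E
python3 - <<'E'
from h import *
np.set_printoptions(precision=4,suppress=True)
s=sense();print(s)
for n in ["scene","top"]:
    p=read_camera(n);cv2.imwrite(f"pics/{n}0.png",p["color"])
    print(n,p["R"].T@-p["t"])
    for q in ["crib","gate","gate_knob","gate_hinge","red_grip","yellow_grip","red_post","yellow_post","red_lever","yellow_lever","spare_die","pin_tub"]:
        for r in regions_of(p,q)[:2]:
            if not r["mask"].any(): continue
            c=cloud(p,r["mask"])
            if len(c)<3: continue
            print(q,round(r["confidence"],2),np.round(r["uv"]),len(c),np.median(c,0),np.percentile(c,3,0),np.percentile(c,97,0))
        if 'grip' in q or 'knob' in q or 'hinge' in q:
            for r in recognise(p,q)[:2]: print("  pt",q,round(r["confidence"],2),r["uv"],world(p,r["uv"]))
E
```

```text
{'t': 0.0, 'joints': array([56.905 ,  2.7933,  5.5906, 92.9338,  0.0013, 82.6758]), 'dq': array([-0.0417, -0.0202,  0.0271, -0.1375,  0.0635, -0.0206]), 'effort': array([  0.0005, -33.8778,  32.0016,   0.0203,  -0.    ,   0.    ]), 'tcp_pos': array([0.228 , 0.4723, 0.2488]), 'ee_rot': array([-179.8648,   -0.0187,  154.2291]), 'ft_force': array([ 0.0418, -0.291 ,  0.2831]), 'torque': array([ 0.0098, -0.025 ,  0.0276]), 'finger_force': 0.0, 'opening': 0.08529617714506685}
scene [0.4443 0.4177 0.8358]
gate 0.96 [259. 260.] 463 [0.596  0.0545 0.0971] [0.5764 0.0015 0.0191] [0.6152 0.1333 0.1506]
gate_knob 0.61 [259. 263.] 429 [0.596  0.0548 0.097 ] [0.5767 0.0032 0.019 ] [0.614  0.1311 0.1503]
gate_hinge 0.69 [230. 278.] 2895 [0.6417 0.1048 0.0854] [0.581  0.0073 0.0087] [0.6979 0.1469 0.1045]
  pt gate_hinge 0.93 [231.2, 277.6] [0.6383 0.1071 0.0857]
red_grip 0.74 [244. 268.] 332 [0.616  0.0891 0.1019] [0.5816 0.0764 0.0862] [0.6451 0.1017 0.1439]
  pt red_grip 0.68 [242.6, 268.6] [0.6207 0.0814 0.0865]
yellow_grip 0.85 [246. 253.] 334 [0.6264 0.043  0.0982] [0.5955 0.0042 0.0592] [0.65
[... 1961 characters left out ...]
 [245. 182.] 125 [0.6058 0.0363 0.1389] [0.5896 0.0287 0.0878] [0.6194 0.0471 0.1448]
yellow_post 0.43 [237. 162.] 78 [0.6454 0.0477 0.1318] [0.6429 0.0411 0.0925] [0.6541 0.055  0.1426]
red_lever 0.56 [219. 186.] 111 [0.5949 0.0805 0.1403] [0.5779 0.0736 0.0887] [0.6108 0.0917 0.1446]
yellow_lever 0.71 [192. 285.] 519 [0.4042 0.1446 0.006 ] [0.3816 0.1221 0.0026] [0.4271 0.1681 0.0094]
yellow_lever 0.68 [233. 193.] 671 [0.5928 0.0622 0.0929] [ 0.5755 -0.0017  0.0086] [0.6096 0.129  0.15  ]
pin_tub 0.94 [386. 121.] 394 [ 0.763  -0.2621  0.0203] [ 0.7391 -0.2744  0.0008] [ 0.7875 -0.2216  0.0482]
pin_tub 0.33 [220. 187.] 109 [0.5931 0.0809 0.1402] [0.5773 0.0738 0.0864] [0.6007 0.0905 0.1447]
```

```bash
python3 - <<'E'
from h import *
np.set_printoptions(precision=4,suppress=True)
p=read_camera("top"); s=read_camera("scene")
a=cv2.resize(p["color"][110:235,150:310],None,fx=3.5,fy=3.5,interpolation=cv2.INTER_CUBIC)
cv2.imwrite("pics/full.png",np.hstack([cv2.resize(p["color"],(400,300)),cv2.resize(s["color"],(400,300))]))
cv2.imwrite("pics/a.png",a)
for n,q in (("top",p),("scene",s)):
    c=cloud(q,np.ones((420,560),bool)); box=(abs(c[:,0]-.63)<.1)&(abs(c[:,1]-.06)<.12)
    c=c[box]
    roof=c[(abs(c[:,2]-.0855)<.003)][:,:2].astype(np.float32)
    r=cv2.minAreaRect(roof); print(n,"roof",len(roof),r,cv2.boxPoints(r))
    hi=c[c[:,2]>.134]
    from scipy.cluster.hierarchy import fcluster,linkage
    l=fcluster(linkage(hi[:,:2]),.006,'distance')
    for k in set(l):
        h=hi[l==k]; 
        if len(h)>4: print(len(h),np.mean(h,0),h.min(0),h.max(0))
E
```

```text
top roof 2587 ((0.6417092084884644, 0.07311533391475677), (0.10839473456144333, 0.14974285662174225), 15.701513290405273) [[ 0.5693  0.1305]
 [ 0.6098 -0.0136]
 [ 0.7141  0.0157]
 [ 0.6736  0.1599]]
70 [0.596  0.0821 0.142 ] [0.5894 0.0721 0.1373] [0.603  0.0923 0.1464]
69 [0.6077 0.0038 0.1483] [ 0.601  -0.0034  0.1344] [0.616  0.0112 0.1524]
68 [0.6078 0.0379 0.1422] [0.6014 0.028  0.137 ] [0.6147 0.0485 0.1458]
38 [0.647  0.0484 0.14  ] [0.643  0.0408 0.134 ] [0.6524 0.0552 0.1435]
38 [0.6348 0.0926 0.1405] [0.6305 0.0851 0.1344] [0.6397 0.101  0.1445]
scene roof 1801 ((0.6437696814537048, 0.07246147096157074), (0.10756121575832367, 0.14843527972698212), 15.323391914367676) [[ 0.5723  0.1298]
 [ 0.6115 -0.0133]
 [ 0.7153  0.0151]
 [ 0.676   0.1583]]
59 [0.5978 0.084  0.1416] [0.5909 0.0729 0.1345] [0.6056 0.0941 0.1447]
48 [0.6097 0.04   0.1416] [0.6034 0.0282 0.1349] [0.6164 0.0487 0.1456]
61 [0.6096 0.0068 0.1466] [ 0.6027 -0.0032  0.1353] [0.6178 0.0125 0.1539]
30 [0.6366 0.095  0.1409] [0.6323 0.0858 0.1346] [0.6416 0.1018 0.1439]
26 [0.6485 0.051  0.1406] [0.6447 0.041  0.1341] [0.653  0.0571 0.144 ]
```

View pics/a.png

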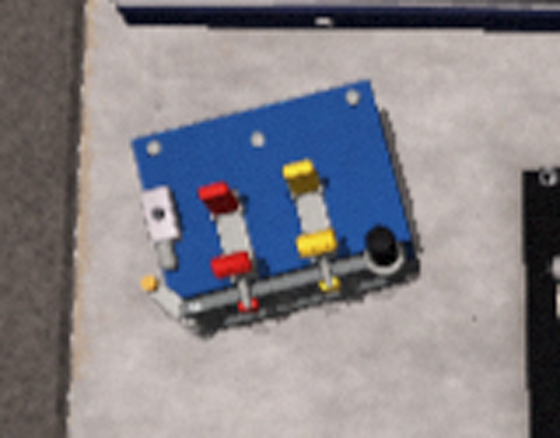

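View pics/full.png

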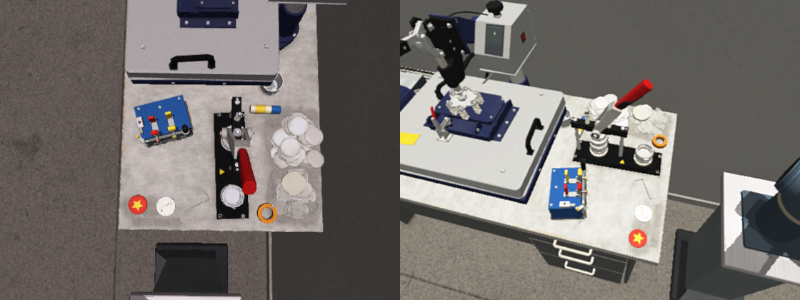

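The top view crop shows the red catch on the left (roller about 230,264; post 218,197), the yellow catch on the right (316,243; 300,176), and the black knob at (381,246). The crib is turned about 15.3°. Measured positions: red grip ≈ (0.624, 0.0905), yellow grip ≈ (0.636, 0.046), knob ≈ (0.609, 0.005).

{"op": "step_arm", "data": {
  "claw": [1,1,1,1,1],
  "dp": [
    [40,-38,0],
    [40,-38,0],
    [40,-38,0],
    [40,-38,0],
    [40,-38,0]
  ],
  "twist": [-5,-5,-5,-5,-5]
}}

```text
t: 2.42
tcp_pos: [0.4294, 0.2815, 0.2502]
ee_rot: [180.0, 0.0, 129.1]
ft_force: [-0.2, -0.1, -0.3]
opening: 0.0854
finger_force: 0.0
```

{"op": "step_arm", "data": {
  "claw": [1,1,1,1,1],
  "dp": [
    [40,-38,0],
    [40,-38,0],
    [40,-38,0],
    [40,-38,0],
    [36,-38,0]
  ],
  "twist": [-5,-5,-5,-5,-4]
}}

```text
t: 3.05
tcp_pos: [0.6255, 0.0913, 0.2498]
ee_rot: [180.0, -0.0, 105.1]
ft_force: [0.3, 0.3, -0.0]
opening: 0.0855
finger_force: 0.0
```

{"op": "step_arm", "data": {
  "claw": [1,1,1,1,1],
  "dp": [
    [0,-2,0],
    [0,0,0],
    [0,0,0],
    [0,0,0],
    [0,0,0]
  ],
  "twist": [0,0,0,0,0]
}}

```text
t: 3.68
tcp_pos: [0.6239, 0.0916, 0.2505]
ee_rot: [180.0, 0.0, 105.3]
ft_force: [0.1, -0.8, -0.3]
opening: 0.0854
finger_force: 0.0
```

```bash
python3 - <<'E'
from h import *
np.set_printoptions(precision=4,suppress=True)
s=sense();print(s["t"],s["joints"],s["tcp_pos"],s["ee_rot"],s["opening"])
p=read_camera("wrist"); cv2.imwrite("pics/w1.png",p["color"])
c=cloud(p,np.ones((420,560),bool)); c=c[(abs(c[:,0]-.63)<.1)&(abs(c[:,1]-.06)<.12)&(c[:,2]>.134)&(c[:,2]<.156)]
from scipy.cluster.hierarchy import fcluster,linkage
c=c[::4]
l=fcluster(linkage(c[:,:2]),.005,'distance')
for k in set(l):
    h=c[l==k]
    if len(h)>9: print(len(h),(h.min(0)+h.max(0))/2,h.min(0),h.max(0))
E
```

```text
3.675 [ 2.2637 19.1225 24.5139 95.3545  0.0046 76.9594] [0.6239 0.0916 0.2505] [179.9631   0.0038 105.3043] 0.08535783846094365
84 [0.5982 0.0826 0.1391] [0.5915 0.0726 0.134 ] [0.6049 0.0926 0.1443]
86 [0.6112 0.005  0.1426] [ 0.6039 -0.0023  0.1343] [0.6185 0.0122 0.1509]
74 [0.6107 0.0388 0.1392] [0.6038 0.029  0.1346] [0.6175 0.0486 0.1437]
38 [0.6372 0.0932 0.1389] [0.633  0.0856 0.1353] [0.6414 0.1008 0.1426]
37 [0.6492 0.0494 0.1381] [0.645  0.0415 0.1342] [0.6534 0.0573 0.142 ]
```

View pics/w1.png

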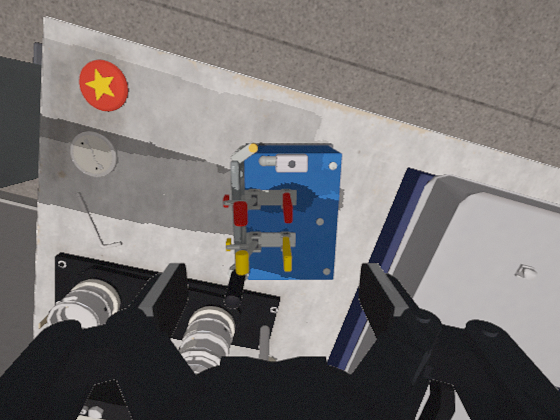

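The wrist view shows both catches and the knob clear between the fingers, and it agrees with the top view to about 1.5 mm. I'm descending on the red catch.

{"op": "step_arm", "data": {
  "claw": [1,1,1,1,1],
  "dp": [
    [2,-1,-30],
    [0,0,-30],
    [0,0,-28],
    [0,0,-23],
    [0,0,0]
  ],
  "twist": [0,0,0,0,0]
}}

```text
t: 4.35
tcp_pos: [0.6242, 0.0899, 0.1363]
ee_rot: [-179.7, -0.1, 105.2]
ft_force: [0.0, 0.9, 0.3]
opening: 0.0855
finger_force: 0.0
```

{"op": "step_arm", "data": {
  "claw": [0.7,0.6,0.5,0.4,0.3],
  "dp": [
    [0,0,0],
    [0,0,0],
    [0,0,0],
    [0,0,0],
    [0,0,0]
  ],
  "twist": [0,0,0,0,0]
}}

```text
t: 4.97
tcp_pos: [0.6271, 0.0899, 0.1397]
ee_rot: [179.9, 0.0, 105.2]
ft_force: [0.7, -0.6, 2.4]
opening: 0.0257
finger_force: 3.4
```

{"op": "step_arm", "data": {
  "claw": [0.2,0.1,0,0,0],
  "dp": [
    [0,0,0],
    [0,0,0],
    [0,0,0],
    [0,0,0],
    [0,0,0]
  ],
  "twist": [0,0,0,0,0]
}}

```text
t: 5.6
tcp_pos: [0.6244, 0.0891, 0.1397]
ee_rot: [-179.8, 0.0, 105.2]
ft_force: [-7.4, -3.0, 7.5]
opening: 0.0104
finger_force: 56.6
```

```bash
python3 - <<'E'
from h import *
p=read_camera("scene"); w=read_camera("wrist")
a=cv2.resize(p["color"][215:315,190:310],(400,333),interpolation=cv2.INTER_CUBIC)
b=cv2.resize(w["color"][120:300,180:400],(400,333),interpolation=cv2.INTER_CUBIC)
cv2.imwrite("pics/sq.png",np.hstack([a,b]))
E
```

```text
(no output)
```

View pics/sq.png

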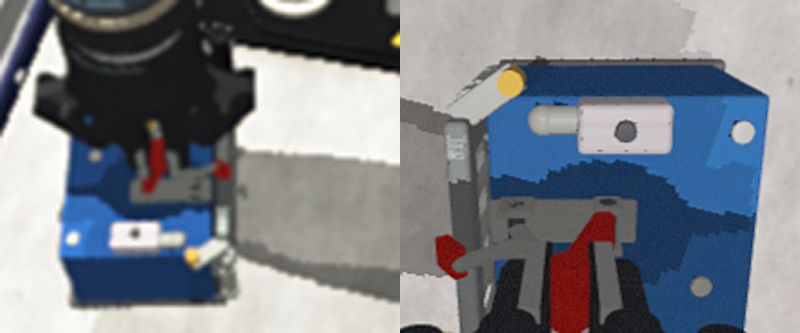

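The red lever and post are squeezed together between the fingers, and the hook (scene 225,170) looks raised. I'll release and check it.

{"op": "step_arm", "data": {
  "claw": [0.3,0.6,1,1,1],
  "dp": [
    [0,0,0],
    [0,0,0],
    [0,0,0],
    [0,0,0],
    [0,0,0]
  ],
  "twist": [0,0,0,0,0]
}}

```text
t: 6.32
tcp_pos: [0.6263, 0.0898, 0.1388]
ee_rot: [-180.0, -0.0, 105.2]
ft_force: [0.0, -0.5, -0.2]
opening: 0.0854
finger_force: 0.0
```

{"op": "step_arm", "data": {
  "claw": [1,1,1,1,1],
  "dp": [
    [0,0,25],
    [0,0,45],
    [0,0,40],
    [0,0,0],
    [0,0,0]
  ],
  "twist": [0,0,0,0,0]
}}

```text
t: 6.95
tcp_pos: [0.6263, 0.0898, 0.2486]
ee_rot: [-180.0, -0.0, 105.2]
ft_force: [0.1, -0.3, -0.5]
opening: 0.0855
finger_force: 0.0
```

```bash
cat > look.py <<'E'
from h import *
import sys
np.set_printoptions(precision=4,suppress=True)
from scipy.cluster.hierarchy import fcluster,linkage
s=sense();print(s["t"],s["joints"],s["tcp_pos"],s["ee_rot"],s["opening"])
p=read_camera("wrist"); cv2.imwrite(sys.argv[1],cv2.resize(p["color"][120:300,180:400],None,fx=3,fy=3,interpolation=cv2.INTER_CUBIC))
m=np.ones((420,560),bool)
hsv=cv2.cvtColor(p["color"],cv2.COLOR_BGR2HSV)
def cl(m,lo,hi,tag):
    c=cloud(p,m); c=c[(abs(c[:,0]-.63)<.1)&(abs(c[:,1]-.06)<.12)&(c[:,2]>lo)&(c[:,2]<hi)]
    l=fcluster(linkage(c[:,:2]),.004,'distance')
    for k in set(l):
        h=c[l==k]
        if len(h)>15: print(tag,len(h),(h.min(0)+h.max(0))/2,h.min(0),h.max(0))
sat=hsv[...,1]>140
cl(sat&((hsv[...,0]<6)|(hsv[...,0]>172)),.07,.17,"red")
cl(sat&(hsv[...,0]>12)&(hsv[...,0]<35),.05,.17,"yel")
cl(hsv[...,2]<50,.134,.156,"blk")
E
python3 look.py pics/b1.png
```

```text
6.95 [ 2.0867 19.4849 24.7509 95.2748  0.002  76.8586] [0.6263 0.0898 0.2486] [-179.9919   -0.0039  105.2281] 0.0855285830532994
red 87 [0.589  0.0802 0.1153] [0.5833 0.0749 0.1099] [0.5947 0.0854 0.1206]
red 237 [0.6371 0.0936 0.1146] [0.6327 0.0859 0.0872] [0.6415 0.1013 0.1421]
red 322 [0.6238 0.0896 0.1362] [0.6167 0.0791 0.1307] [0.6309 0.1001 0.1416]
yel 56 [0.594  0.1334 0.0994] [0.5906 0.1295 0.0978] [0.5974 0.1372 0.101 ]
yel 27 [0.6109 0.0121 0.1178] [0.6042 0.0086 0.0959] [0.6176 0.0155 0.1397]
yel 290 [0.6104 0.0385 0.1389] [0.6031 0.028  0.1338] [0.6177 0.049  0.1439]
yel 31 [0.5932 0.037  0.1003] [0.591  0.035  0.0951] [0.5954 0.039  0.1055]
yel 260 [0.6496 0.0492 0.1194] [0.645  0.0412 0.0969] [0.6542 0.0571 0.142 ]
blk 316 [0.6112 0.0045 0.1427] [ 0.6039 -0.0034  0.134 ] [0.6185 0.0124 0.1513]
```

View pics/b1.png

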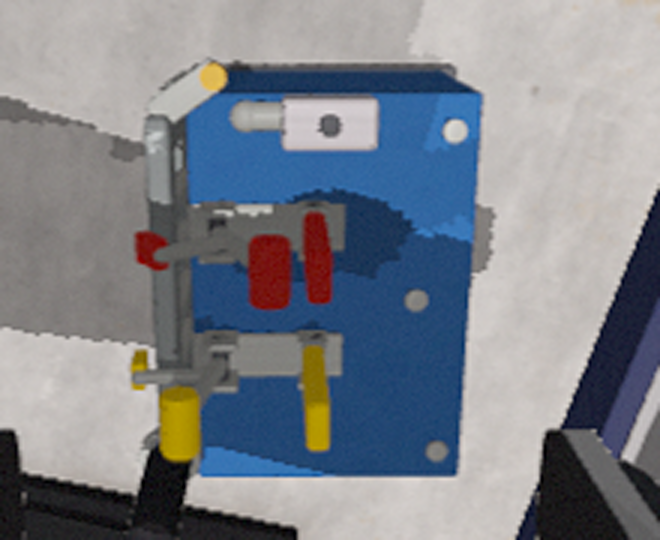

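The red roller has moved back about 27 mm (≈0.5 rad), and its hook at z ≥ 0.11 is above the gate. Next is the yellow catch.

{"op": "step_arm", "data": {
  "claw": [1,1,1,1,1],
  "dp": [
    [6,-22,0],
    [6,-22,0],
    [0,0,0],
    [0,0,-40],
    [0,0,-40]
  ],
  "twist": [0,0,0,0,0]
}}

```text
t: 7.62
tcp_pos: [0.6389, 0.0452, 0.1688]
ee_rot: [179.9, 0.0, 105.2]
ft_force: [0.1, 0.3, -0.4]
opening: 0.0853
finger_force: 0.0
```

{"op": "step_arm", "data": {
  "claw": [1,1,0.7,0.6,0.5],
  "dp": [
    [0,0,-30],
    [0,0,0],
    [0,0,0],
    [0,0,0],
    [0,0,0]
  ],
  "twist": [0,0,0,0,0]
}}

```text
t: 8.25
tcp_pos: [0.6389, 0.0455, 0.141]
ee_rot: [179.9, 0.1, 105.2]
ft_force: [-2.9, -0.7, 1.8]
opening: 0.0427
finger_force: 1.3
```

{"op": "step_arm", "data": {
  "claw": [0.4,0.3,0.2,0.1,0],
  "dp": [
    [0,0,0],
    [0,0,0],
    [0,0,0],
    [0,0,0],
    [0,0,0]
  ],
  "twist": [0,0,0,0,0]
}}

```text
t: 8.88
tcp_pos: [0.6365, 0.0451, 0.1398]
ee_rot: [-179.8, 0.0, 105.2]
ft_force: [-7.4, -1.9, 6.3]
opening: 0.0105
finger_force: 56.9
```

{"op": "step_arm", "data": {
  "claw": [0,0,0,0.3,0.6],
  "dp": [
    [0,0,0],
    [0,0,0],
    [0,0,0],
    [0,0,0],
    [0,0,0]
  ],
  "twist": [0,0,0,0,0]
}}

```text
t: 9.5
tcp_pos: [0.6388, 0.046, 0.1387]
ee_rot: [179.9, -0.0, 105.2]
ft_force: [0.7, 0.5, 1.0]
opening: 0.0426
finger_force: 0.0
```

{"op": "step_arm", "data": {
  "claw": [1,1,1,1,1],
  "dp": [
    [0,0,0],
    [0,0,20],
    [0,0,45],
    [0,0,45],
    [0,0,0]
  ],
  "twist": [0,0,0,0,0]
}}

```text
t: 10.12
tcp_pos: [0.6406, 0.0459, 0.2545]
ee_rot: [179.5, 0.2, 105.2]
ft_force: [0.5, -0.1, -0.3]
opening: 0.0854
finger_force: 0.0
```

```bash
python3 look.py pics/b2.png
```

```text
10.125 [-1.8897 20.5382 26.7592 95.6576  0.011  72.8704] [0.6406 0.0459 0.2545] [179.4583   0.1554 105.2392] 0.08540835950778901
red 90 [0.5896 0.0797 0.1153] [0.584  0.0743 0.1097] [0.5951 0.0851 0.1209]
red 192 [0.6372 0.0932 0.124 ] [0.6328 0.0853 0.1059] [0.6416 0.1011 0.1421]
red 340 [0.6241 0.0893 0.13  ] [0.6169 0.0793 0.1186] [0.6312 0.0994 0.1415]
yel 54 [0.594  0.1328 0.0994] [0.5905 0.1295 0.0979] [0.5975 0.1361 0.101 ]
yel 89 [0.6011 0.0356 0.1141] [0.5953 0.0301 0.1081] [0.607  0.0411 0.1202]
yel 217 [0.6492 0.0487 0.1185] [0.645  0.0406 0.0951] [0.6534 0.0568 0.142 ]
yel 305 [0.6361 0.0448 0.1301] [0.629  0.0341 0.1186] [0.6431 0.0555 0.1416]
blk 318 [0.611  0.0046 0.1428] [ 0.6039 -0.0029  0.1343] [0.6181 0.0121 0.1514]
```

View pics/b2.png

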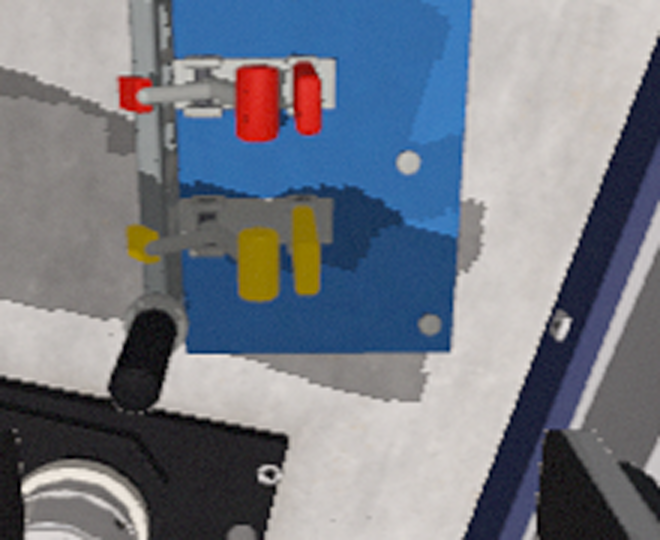

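Both hooks are now raised clear of the gate. The yellow hook is at z ≥ 0.108 and its roller moved back about 27 mm. I'm moving to the knob at (0.611, 0.0045).

{"op": "step_arm", "data": {
  "claw": [1,1,1,1,1],
  "dp": [
    [-14,-21,0],
    [-14,-20,0],
    [0,0,0],
    [0,0,-40],
    [0,0,-40]
  ],
  "twist": [0,0,0,0,0]
}}

```text
t: 10.8
tcp_pos: [0.6108, 0.0055, 0.1674]
ee_rot: [180.0, -0.0, 105.3]
ft_force: [0.3, 0.2, -0.0]
opening: 0.0856
finger_force: 0.0
```

{"op": "step_arm", "data": {
  "claw": [1,1,0.6,0.4,0.3],
  "dp": [
    [0,0,-33],
    [0,0,0],
    [0,0,0],
    [0,0,0],
    [0,0,0]
  ],
  "twist": [0,0,0,0,0]
}}

```text
t: 11.42
tcp_pos: [0.6115, 0.0047, 0.138]
ee_rot: [179.8, 0.1, 105.2]
ft_force: [-0.6, 0.4, -0.1]
opening: 0.0322
finger_force: 0.0
```

{"op": "step_arm", "data": {
  "claw": [0.2,0.1,0,0,0],
  "dp": [
    [0,0,0],
    [0,0,0],
    [0,0,0],
    [0,0,0],
    [0,0,0]
  ],
  "twist": [0,0,0,0,0]
}}

```text
t: 12.05
tcp_pos: [0.6102, 0.0045, 0.1372]
ee_rot: [180.0, 0.0, 105.2]
ft_force: [-3.6, -0.9, 6.8]
opening: 0.0146
finger_force: 58.4
```

```bash
python3 - <<'E'
import numpy as np
H=np.array([580,117.5]);n=25
t=np.linspace(0,1.53,n+1);a=np.radians(-74.7)-t
P=H+117*np.stack([np.cos(a),np.sin(a)],1)
print(np.round(np.c_[t,P],2)[::5]);print(np.round(np.diff(P,axis=0),1).tolist())
E
```

```text
[[0.0000e+00 6.1087e+02 4.6500e+00]
 [3.1000e-01 5.7544e+02 5.9000e-01]
 [6.1000e-01 5.4043e+02 7.3900e+00]
 [9.2000e-01 5.0910e+02 2.4430e+01]
 [1.2200e+00 4.8436e+02 5.0110e+01]
 [1.5300e+00 4.6850e+02 8.2050e+01]]
[[-7.0, -1.7], [-7.0, -1.2], [-7.1, -0.8], [-7.1, -0.4], [-7.2, 0.1], [-7.1, 0.5], [-7.1, 0.9], [-7.0, 1.4], [-6.9, 1.8], [-6.8, 2.2], [-6.7, 2.6], [-6.5, 3.0], [-6.3, 3.4], [-6.1, 3.8], [-5.8, 4.2], [-5.6, 4.5], [-5.3, 4.8], [-5.0, 5.2], [-4.6, 5.4], [-4.3, 5.7], [-3.9, 6.0], [-3.6, 6.2], [-3.2, 6.4], [-2.8, 6.6], [-2.4, 6.8]]
```

{"op": "step_arm", "data": {
  "claw": [0,0,0,0,0],
  "dp": [
    [-7,-1.7,0],
    [-7,-1.2,0],
    [-7,-0.8,0],
    [-7,-0.4,0],
    [-7,0,0]
  ],
  "twist": [-3,-3,-3,-3,-3]
}}

```text
t: 12.68
tcp_pos: [0.5775, 0.0002, 0.1372]
ee_rot: [179.7, 0.0, 90.1]
ft_force: [3.2, -1.0, 1.7]
opening: 0.0141
finger_force: 58.5
```

{"op": "step_arm", "data": {
  "claw": [0,0,0,0,0],
  "dp": [
    [-7,0.5,0],
    [-7,0.9,0],
    [-7,1.4,0],
    [-7,1.8,0],
    [-7,2.2,0]
  ],
  "twist": [-3,-3,-3,-3,-3]
}}

```text
t: 13.3
tcp_pos: [0.544, 0.0056, 0.1372]
ee_rot: [179.5, 0.1, 74.9]
ft_force: [8.4, -4.1, -0.3]
opening: 0.0143
finger_force: 58.6
```

{"op": "step_arm", "data": {
  "claw": [0,0,0,0,0],
  "dp": [
    [-6.7,2.6,0],
    [-6.5,3,0],
    [-6.3,3.4,0],
    [-6.1,3.8,0],
    [-5.8,4.2,0]
  ],
  "twist": [-3,-3,-3,-3,-3]
}}

```text
t: 13.92
tcp_pos: [0.5109, 0.0229, 0.1373]
ee_rot: [179.6, 0.0, 60.0]
ft_force: [2.7, -4.3, 2.3]
opening: 0.0142
finger_force: 58.8
```

{"op": "step_arm", "data": {
  "claw": [0,0,0,0,0],
  "dp": [
    [-5.6,4.5,0],
    [-5.3,4.8,0],
    [-5,5.2,0],
    [-4.6,5.4,0],
    [-4.3,5.7,0]
  ],
  "twist": [-3,-3,-3,-3,-3]
}}

```text
t: 14.55
tcp_pos: [0.485, 0.0479, 0.1373]
ee_rot: [179.7, 0.1, 45.0]
ft_force: [-1.7, -3.9, 5.9]
opening: 0.0146
finger_force: 59.1
```

{"op": "step_arm", "data": {
  "claw": [0,0,0,0,0],
  "dp": [
    [-3.9,6,0],
    [-3.6,6.2,0],
    [-3.2,6.4,0],
    [-2.8,6.6,0],
    [0,0,0]
  ],
  "twist": [-2,-2,-2,-2,0]
}}

```text
t: 15.18
tcp_pos: [0.4705, 0.0727, 0.1372]
ee_rot: [179.7, 0.2, 37.1]
ft_force: [-2.9, -7.4, 6.2]
opening: 0.0143
finger_force: 59.3
```

```bash
python3 - <<'E'
from h import *
s=sense();q=np.array(s["tcp_pos"])[:2]-[.580,.1175];print(np.hypot(*q),-74.7*np.pi/180-np.arctan2(q[1],q[0]),s["tcp_pos"],s["ft_force"],s["joints"])
E
```

```text
0.11828152702763749 1.4496057893779943 [0.47052074 0.07272489 0.13722737] [-2.8738024  -7.3988898   6.23381461] [  0.95100247  -4.27660354 -14.11094566  80.12891993  -0.38529707
 143.89908739]
```

Now at about 1.45 rad. I'll push on a little to the stop.

{"op": "step_arm", "data": {
  "claw": [0,0,0,0,0],
  "dp": [
    [-1,4,0],
    [-1,3,0],
    [-1,3,0],
    [0,0,0],
    [0,0,0]
  ],
  "twist": [0,0,0,0,0]
}}

```text
t: 15.8
tcp_pos: [0.4686, 0.0797, 0.1372]
ee_rot: [179.3, 0.3, 37.0]
ft_force: [-0.8, -15.1, 5.5]
opening: 0.0141
finger_force: 59.7
```

```bash
python3 - <<'E'
from h import *
s=sense();q=np.array(s["tcp_pos"])[:2]-[.580,.1175];print(np.hypot(*q),-74.7*np.pi/180-np.arctan2(q[1],q[0]),s["tcp_pos"],s["ft_force"],s["joints"])
p=read_camera("scene");t=read_camera("top")
a=cv2.resize(p["color"][205:325,180:324],(400,333),interpolation=cv2.INTER_CUBIC)
b=cv2.resize(t["color"][130:280,160:340],(400,333),interpolation=cv2.INTER_CUBIC)
cv2.imwrite("pics/end.png",np.hstack([a,b]))
E
```

```text
0.11761572680754548 1.5104222515210035 [0.46863218 0.07967582 0.13720524] [ -0.77306125 -15.05357615   5.50098368] [  2.04021069  -4.43615405 -14.26597239  80.05230976  -0.76468769
 145.03489044]
```

View pics/end.png

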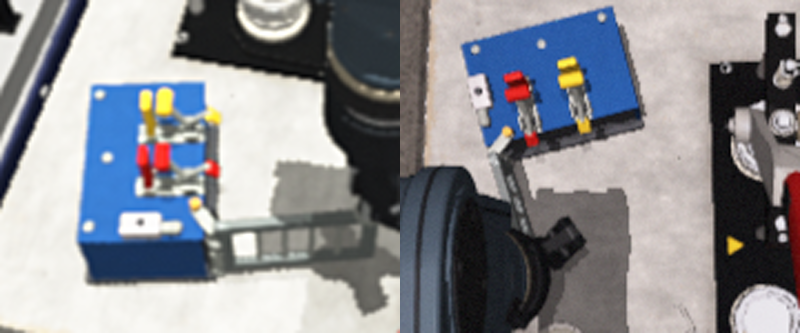

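The gate stands straight out from the crib front with both hooks up. A small extra push will confirm whether it is on the stop.

{"op": "step_arm", "data": {
  "claw": [0,0,0,0,0],
  "dp": [
    [-1,2,0],
    [0,1,0],
    [0,0,0],
    [0,0,0],
    [0,0,0]
  ],
  "twist": [0,0,0,0,0]
}}

```text
t: 16.52
tcp_pos: [0.4684, 0.0804, 0.1372]
ee_rot: [179.0, 0.5, 36.9]
ft_force: [-0.1, -21.4, 4.2]
opening: 0.0146
finger_force: 60.2
```

The 3 mm command moved it only 0.7 mm and the force rose, so the gate is on its stop.

```bash
python3 -c "
from station import *
print(job_done())"
```

```text
the job is handed in; nothing more can be done
None
```

I squeezed the red catch open, then the yellow, swung the gate past its detent to its stop (about 1.5 rad), and handed the job in at about 16.5 s with the gripper still holding it there; the die and the other things on the worktop were not deliberately touched.

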